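# Put the espresso tools back in their wooden homes

## Task

Clear up the coffee bar: put the tamper, the needle stirrer, the portafilter and the counter brush back, each in the wooden holder made for it at the back of the worktop, the right way up and seated fully home. The portafilter's bowl goes in the wide round recess with its handle between the two lips; the brush lies across both notched saddles of its rest. Leave the small clear glass and the white cup that stand among the tools where they are.

Things in the scene. Friction and masses are not known exactly. Their poses are not given: they have to be found in the camera images.
- tamper: coffee tamper, loose, upright: round steel foot 58 mm across (edge 9 mm high), dark red wooden bulb handle above; 90 mm high, 0.42 kg. The bulb is widest, 39 mm, at 70 mm height: grip there. Origin: centre of the underside, z up; round, yaw does not matter
- needle_tool: needle stirring tool on its stand, one loose upright piece: pale wooden foot 36 mm across, thin needles, dark wooden knob on top; 94 mm high, 0.06 kg. Physically a solid cone from 36 mm across (up to 14 mm height) to 26 mm at the top: grip at 75 mm height, 29 mm across. Origin: centre of the underside, z up; yaw does not matter
- portafilter: portafilter, loose, level, bowl open upward, 222 mm long, 0.52 kg. Origin: middle of its length, underside; x runs from black handle to steel bowl. Bowl 68 mm across, centre at x = 77, 34 high; lugs to y = +-47 at heights 18-26. Handle x = -111 to 16, 28 wide, heights 2-34; then an 18 wide neck. Mass centre x = 9: grip across y at x = 3, 26 mm above the underside. Handle starts toward the robot
- brush: wooden counter brush, loose, lying flat: 162 mm long, 24 high, 0.05 kg. Origin: underside, near mid-length; y runs along it to the handle's end, bristles at -y. Physically a bar 19 mm wide (x) from y = -48 to 74: grip across x at y = 13, 22 mm above the underside. Handle starts toward the robot
- tamper_well: home of the tamper, fixed: dark wooden block 92 x 92 x 18 mm with a round rubber-floored recess 70 mm across, 12 deep (edge chamfered 3 mm). Origin: on the worktop under the recess centre; z up. The recess floor is 6 mm above the origin, and so is a seated tamper's origin
- needle_well: home of the needle tool, fixed: smaller dark wooden block 66 x 66 x 18 mm with a round rubber-floored recess 48 mm across, 12 deep (edge chamfered 3 mm). Origin: on the worktop under the recess centre; z up. The recess floor is 6 mm above the origin
- portafilter_stand: portafilter stand, fixed, dark wood. Frame = that of the seated portafilter (same x, y, yaw; portafilter origin 6 mm higher); origin on the worktop. Block 102 x 108 x 14 mm with a round recess 84 across, 8 deep, centred at x = 77; toward -x (the robot) a tongue 62 wide, 8 high, to x = -52, with lips at x = -50 to -30, 22 high, 46 apart, between which the handle lies
- brush_rest: brush rest, fixed, dark wood. Frame = that of the seated brush (same x, y, yaw; brush origin 14 mm higher; other way round also good, its middle between the saddles); origin on the worktop. Board 62 (x) x 118 (y) x 8 mm, saddles at y = -37 and 63, 14 thick, notches 38 wide, floors 14 high, cheeks 30 high; open between. +y roughly toward the robot
- shot_glass: small clear glass, 49 mm across, 58 mm high, standing loose among the tools: to be left alone. Origin: centre of its underside
- white_cup: white espresso cup, 63 mm across, 82 mm with its ear (toward its -y), 56 mm high, standing loose among the tools: to be left alone. Origin: on the underside, mid-length; its bowl is centred at y = 10 mm
Mind the look-alikes: they are no part of the job. What is shaped like the tamper but orange or purple is not meant.

How it is judged:
At the end, for the whole second after the job is handed in: Tamper and needle tool upright on the floors of their recesses, within 10 mm of centre; portafilter level, bowl down in its recess (11 mm) and handle between the lips (0.2 rad); brush lying in both notches (12 mm across, 0.2 rad), either way round; all released and at rest (horizontal distance between tamper and tamper_well below 0.01 m and height (world z) of tamper between 0.003 and 0.009 m and angle between each of tamper, needle_tool's own z axis and vertical below 0.08 rad and horizontal distance between needle_tool and needle_well below 0.01 m and height (world z) of needle_tool between 0.003 and 0.009 m and x of portafilter in the frame of portafilter_stand between -0.011 and 0.011 m and y of portafilter in the frame of portafilter_stand between -0.012 and 0.012 m and z of portafilter in the frame of portafilter_stand between 0.002 and 0.0105 m and angle between the x axis of portafilter and the x axis of portafilter_stand, either way round below 0.2 rad and angle between portafilter's own z axis and vertical below 0.12 rad and horizontal distance between portafilter and portafilter_stand below 0.02 m and x of brush in the frame of brush_rest between -0.012 and 0.012 m and y of brush in the frame of brush_rest between -0.015 and 0.041 m and z of brush in the frame of brush_rest between 0.011 and 0.018 m and angle between the y axis of brush and the y axis of brush_rest, either way round below 0.2 rad and angle between brush's own z axis and vertical below 0.07 rad and linear speed of each of tamper, needle_tool, portafilter, brush below 0.01 m/s and angular speed of each of tamper, needle_tool, portafilter, brush below 0.1 rad/s); the robot touches nothing.
It fails at once if the small clear glass was moved more than 30 mm or tipped (distance of shot_glass from where it was at the start of the episode above 0.03 m or angle between shot_glass's own z axis and vertical above 0.5 rad).
It fails at once if the white cup was moved more than 30 mm or tipped (distance of white_cup from where it was at the start of the episode above 0.03 m or angle between white_cup's own z axis and vertical above 0.5 rad).
It also fails if it takes over 112 s, if anything falls off the work surface, if the arm or the gripper's body presses on something with over 40 N, if the wrist force passes 120 N, or if a joint passes its speed limit or range.

## Robot

A 6-joint arm with a two-finger parallel gripper is mounted at the origin on a cart in front of the work surface, level with it; the furniture and walls round the work are solid. World frame = base frame: x ahead of the robot, y to its left, z up, the work surface at z = 0. Lengths are in m, angles in rad, forces in N, time in s.
With the tool pointing down it reaches from about 0.375 to 0.9 m from the base axis. Payload 3.1 kg.
Tool frame: the origin (TCP) lies between the finger pads; the fingertips stand 11 mm ahead of it and the grasp point (between the pads) lies 8 mm behind it; z points along the fingers, y is the line along which they close (so a half turn about z gives the same grasp; the last joint's range is limited). The gripper opens to 87 mm and grips with 3 to 60 N. Pads are 19 mm wide; open, the fingers measure 117 mm over their backs; the gripper's body (75 mm by 190 mm) begins 51 mm behind the grasp point.
Start: joints at [-0.178, 0.527, 1.433, -0, 1.181, -0.178], TCP at [0.625, 0, 0.234] pointing down, gripper open.
Joint ranges: [-3.08, 3.08], [-0.75, 2.2], [0.22, 2.44], [-1.43, 4.57], [0, 2.65], [-2.85, 2.85]. Speed limits (rad/s): [2.79, 2.79, 3.14, 3.14, 3.14, 3.14].

## Interface

Orientations are given as a unit quaternion [x, y, z, w].
In Python, from rig import get_obs, camera, hand_in gives the robot as it stands.
- The arm moves only by the shell command python3 -m pendant 'ROWS' [FORCE]. ROWS is JSON, a list that holds one entry, the list of rows, each a list of 7 numbers: the shift along the tool's x, y, z in m, then the turn, a rotation vector about the tool's x, y, z in degrees, then the opening, from 0 (shut) to 1 (fully open). In form: [[[x, y, z, ax, ay, az, fingers], ...]]. A call has exactly 5 rows; each row shifts and turns the commanded pose from where the row before left it, along the tool's axes as they then stand; what a row does not reach is not made up. A row lasts 1/8 s, in which the tool goes at most 62.5 mm and 10.7 degrees, less where a joint would pass 70% of its speed; a pose out of reach is approached as far as the arm can. A call with a gripper value outside its range is refused whole. The fingers move at their own pace and stop on an object; FORCE is the grip in N (left out, the last holds). Time passes only in rows, so rows that do not move let the fingers close, or fill a call up. It gives the time, the measured TCP pose, the force, the opening and the grip force at its end, in the units of the state.
- get_obs(): the state, without advancing time (a new reading comes with each control period).
- camera(name): name is "scene" or "side" or "wrist"; returns a dict with "img" (480x640x3 uint8, red, green, blue), "intrinsics" (3x3 intrinsics, pixels), "k1" (the pictures are not rectified: a ray, as slopes to the right and down, at radius r is drawn at 1 + k1 r^2 times it, then the intrinsics apply), "R" (3x3) and "t" (3): a world point X has camera coordinates R X + t; the wrist camera has in their place "T_tool_cam" (4x4, takes a point from camera to tool coordinates, whose origin is the TCP and whose axes are the flange's). Camera axes: x right, y down, z forward; pixel columns grow to the right and rows downward; lengths in m; the calibration is good to about 2 mm. A picture is of the moment at which its call begins: read the wrist's pose just before it. There is no depth.
- hand_in(): hands the job in; it is judged then, once.
The state is a dict: "time": time; "q": joint angles; "joint_velocities": joint speeds; "joint_torque": joint torques, N m; "position": TCP position; "tool_rot": TCP orientation; "ft_force": force on the tool from outside, world axes, zero at the start; "moment": the same for the moment, N m; "grip_width": finger opening in m; "grip_force": force on a finger pad.
Only numpy, scipy, OpenCV 4.12 (cv2) and the standard library are available. Lean on these libraries where they do the work, as an engineer would, in place of code of your own. Each camera call takes 0.05 s, during which the arm holds its last target. There are 200 camera calls.

## Working session

There is one attempt and no reset: what is moved stays moved. The work goes in short steps, Python scripts to look and compute and a shell command to move; the robot and the scene stay as the last step left them, time stands still between calls to the robot, and variables do not carry over. Pictures are saved under pics/ and viewed, at most 14 in all, crops included, and the job is handed in when it is done.

```bash
mkdir -p pics; ls; cat > h.py <<'E'
import numpy as np,cv2,json
from rig import get_obs,camera
def snap(n,f):
    o=get_obs();c=camera(n);cv2.imwrite('pics/'+f+'.png',c['img'][:,:,::-1])
    d={k:np.array(c[k]).tolist() for k in c if k!='img'};d['pos']=list(map(float,o['position']));d['rot']=list(map(float,o['tool_rot']))
    json.dump(d,open('pics/'+f+'.json','w'));return c,o
def load(f): return cv2.imread('pics/'+f+'.png'),json.load(open('pics/'+f+'.json'))
def ray(d,u,v):
    K=np.array(d['intrinsics']);k=d['k1']
    p=np.array([(u-K[0,2])/K[0,0],(v-K[1,2])/K[1,1]]);q=p.copy()
    for _ in range(20): q=p/(1+k*(q@q))
    r=np.array([q[0],q[1],1])
    if 'R' in d:
        R=np.array(d['R']);t=np.array(d['t']);return -R.T@t,R.T@r
    from scipy.spatial.transform import Rotation as Ro
    T=np.array(d['T_tool_cam']);M=Ro.from_quat(d['rot']).as_matrix()
    return M@T[:3,3]+np.array(d['pos']),M@T[:3,:3]@r
def onz(d,u,v,z):
    o,r=ray(d,u,v);return o+r*(z-o[2])/r[2]
def tri(d1,p1,d2,p2):
    o1,r1=ray(d1,*p1);o2,r2=ray(d2,*p2)
    s=np.linalg.lstsq(np.array([r1,-r2]).T,o2-o1,rcond=None)[0]
    a=o1+s[0]*r1;b=o2+s[1]*r2;return (a+b)/2,np.linalg.norm(a-b)
E
python3 - <<'E'
from h import *
for n in('scene','side','wrist'):
    c,o=snap(n,n+'0'); print(n,{k:np.round(c[k],3).tolist() for k in c if k!='img'})
print(o)
E
```

```text
pics
scene {'intrinsics': [[545.086, 0.0, 322.745], [0.0, 545.086, 247.147], [0.0, 0.0, 1.0]], 'k1': -0.003, 'R': [[0.573, -0.819, -0.019], [-0.591, -0.397, -0.703], [0.568, 0.414, -0.711]], 't': [-0.257, 0.3, 0.879]}
side {'intrinsics': [[491.479, 0.0, 315.155], [0.0, 491.479, 244.028], [0.0, 0.0, 1.0]], 'k1': -0.14, 'R': [[0.967, -0.255, -0.019], [-0.178, -0.62, -0.764], [0.183, 0.742, -0.645]], 't': [-0.478, 0.126, 1.066]}
wrist {'intrinsics': [[376.364, 0.0, 314.302], [0.0, 376.364, 250.272], [0.0, 0.0, 1.0]], 'k1': 0.02, 'T_tool_cam': [[0.0, -0.967, -0.255, 0.07], [1.0, 0.0, -0.001, 0.001], [0.001, -0.255, 0.967, -0.152], [0.0, 0.0, 0.0, 1.0]]}
{'time': 0.1, 'q': array([-1.78506075e-01,  5.28354355e-01,  1.43376733e+00,  1.23266499e-05,
        1.18138695e+00, -1.78504352e-01]), 'joint_velocities': array([-1.20770796e-03, -1.86775835e-03, -2.42824911e-03,  5.66670790e-05,
       -2.20678033e-04, -1.60489620e-03]), 'joint_torque': array([-3.02360622e-04, -4.40987206e+01, -1.77151054e+01,  6.34850166e-02,
        5.34114777e-02, -3.85449334e-05]), 'position': array([6.24370540e-01, 1.42650444e-04, 2.32683217e-01]), 'tool_rot': array([ 7.07108724e-01,  7.07104189e-01, -5.41676672e-04, -7.90165936e-04]), 'ft_force': array([-0.11780757, -0.44109006,  0.60766016]), 'moment': array([ 0.06478101, -0.01730177, -0.02264073]), 'grip_force': 0.0, 'grip_width': 0.08683906624067582}
```

View images.

View pics/scene0.png

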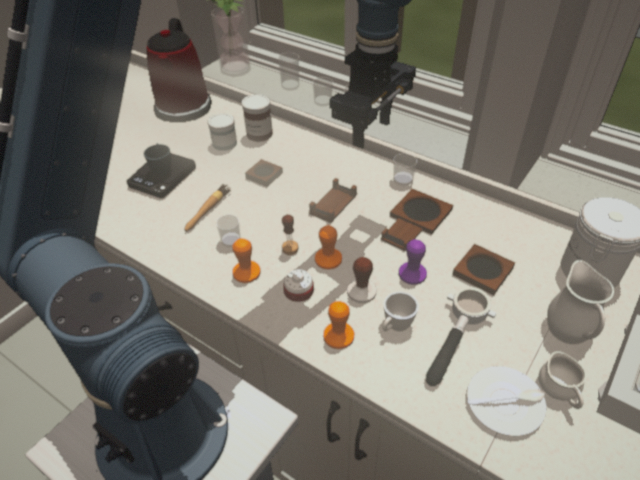

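View pics/side0.png

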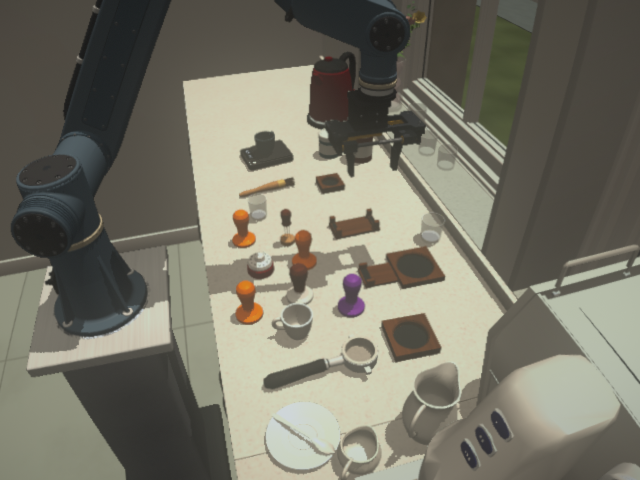

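View pics/wrist0.png

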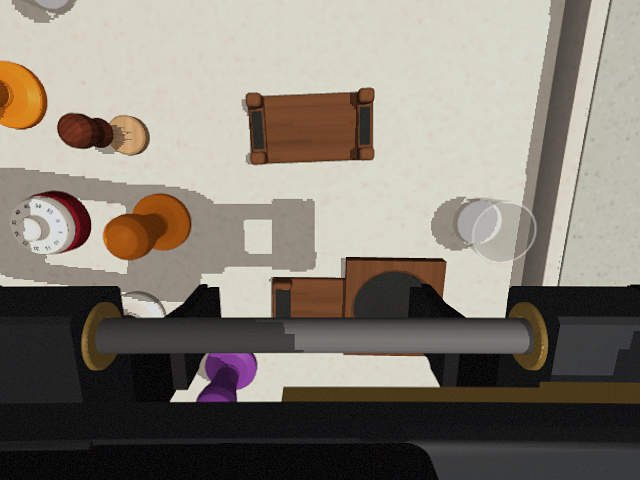

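```bash
python3 - <<'E'
from h import *
s=load('scene0')[1];d=load('side0')[1];w=load('wrist0')[1]
P={'tamper':((363,292),(300,297)),'tampertop':((364,262),(298,268)),'needlefoot':((290,247),(288,240)),'needletop':((288,218),(286,213)),'pfbowl':((469,305),(361,352)),'pfhandle_end':((434,380),(267,382)),'brushend':((187,226),(241,193)),'brushtip':((228,187),(293,181)),
'tamperwell':((485,266),(411,334)),'needlewell':((264,172),(330,182)),'stand':((421,209),(415,266)),'lipsend':((397,238),(368,275)),'restL':((321,213),(335,232)),'restR':((345,188),(377,222)),
'glass':((230,240),(258,216)),'glasstop':((228,222),(257,200)),'cup':((400,308),(296,319)),'purple':((413,276),(351,307)),'purpletop':((416,245),(352,280)),'or1':((247,273),(243,240)),'or2':((328,260),(304,262)),'or3':((340,338),(249,313)),'timer':((299,290),(261,272)),'clearback':((403,182),(431,238))}
for k,(a,b) in P.items():
    x,e=tri(s,a,d,b);print(k,x.round(3),round(e*1000,1))
E
```

```text
tamper [ 0.432 -0.108  0.001] 1.5
tampertop [ 0.431 -0.107  0.087] 0.5
needlefoot [0.448 0.086 0.003] 0.3
needletop [0.448 0.084 0.088] 0.5
pfbowl [ 0.506 -0.297  0.017] 3.7
pfhandle_end [ 0.321 -0.317  0.02 ] 1.5
brushend [0.364 0.307 0.015] 0.0
brushtip [0.514 0.321 0.017] 0.4
tamperwell [ 0.615 -0.282  0.017] 2.1
needlewell [0.615 0.294 0.01 ] 3.3
stand [ 0.709 -0.09   0.006] 0.0
lipsend [ 0.592 -0.093  0.011] 0.9
restL [0.571 0.091 0.002] 7.1
restR [ 0.687  0.102 -0.004] 0.4
glass [ 0.394  0.209 -0.   ] 0.8
glasstop [0.396 0.207 0.053] 1.1
cup [ 0.403 -0.204  0.045] 1.7
purple [ 0.528 -0.168 -0.001] 6.0
purpletop [ 0.529 -0.165  0.081] 1.0
or1 [0.34  0.114 0.004] 2.7
or2 [ 0.467  0.    -0.002] 2.9
or3 [ 0.315 -0.131  0.004] 7.0
timer [ 0.365  0.    -0.004] 3.0
clearback [ 0.793  0.002 -0.007] 7.8
```

```bash
python3 -m pendant '[[[-0.036,-0.006,-0.005,0,0,0,1],[-0.036,-0.006,-0.005,0,0,0,1],[-0.036,-0.006,-0.005,0,0,0,1],[-0.036,-0.006,-0.005,0,0,0,1],[-0.036,-0.006,-0.005,0,0,0,1]]]'; python3 -m pendant '[[[-0.036,-0.006,-0.005,0,0,0,1],[-0.036,-0.006,-0.005,0,0,0,1],[-0.036,-0.006,-0.005,0,0,0,1],[-0.036,-0.006,-0.005,0,0,0,1],[0,0,0,0,0,0,1]]]'
python3 - <<'E'
from h import *
c,o=snap('wrist','wA');print(o['position'],o['tool_rot'],o['time'])
E
python3 -m pendant '[[[0.05,0,0,0,0,0,1],[0.05,0,0,0,0,0,1],[0.04,0,0,0,0,0,1],[0,0,0,0,0,0,1],[0,0,0,0,0,0,1]]]'
python3 - <<'E'
from h import *
c,o=snap('wrist','wB');print(o['position'],o['tool_rot'],o['time'])
a=load('wA')[0][:300];b=load('wB')[0][:300];cv2.imwrite('pics/AB.png',np.vstack([a,b]))
E
```

```text
time: 0.78
position: [0.5945, -0.181, 0.2583]
tool_rot: [0.707, 0.707, -0.0, -0.0]
ft_force: [1.3, -1.0, 1.0]
grip_width: 0.087
grip_force: 0.0
time: 1.4
position: [0.5704, -0.3269, 0.2784]
tool_rot: [0.708, 0.706, -0.0, 0.001]
ft_force: [0.4, 0.6, 0.2]
grip_width: 0.0872
grip_force: 0.0
[ 0.57043318 -0.32685007  0.27842957] [ 7.08381980e-01  7.05829045e-01 -2.36629797e-04  5.23662210e-04] 1.4
time: 2.08
position: [0.5711, -0.1832, 0.2785]
tool_rot: [0.707, 0.708, -0.0, 0.0]
ft_force: [-0.7, -0.6, -0.1]
grip_width: 0.0868
grip_force: 0.0
[ 0.5710708  -0.18318261  0.27851057] [ 7.06521731e-01  7.07691333e-01 -1.35644964e-04  3.81740478e-05] 2.075
```

View pics/AB.png

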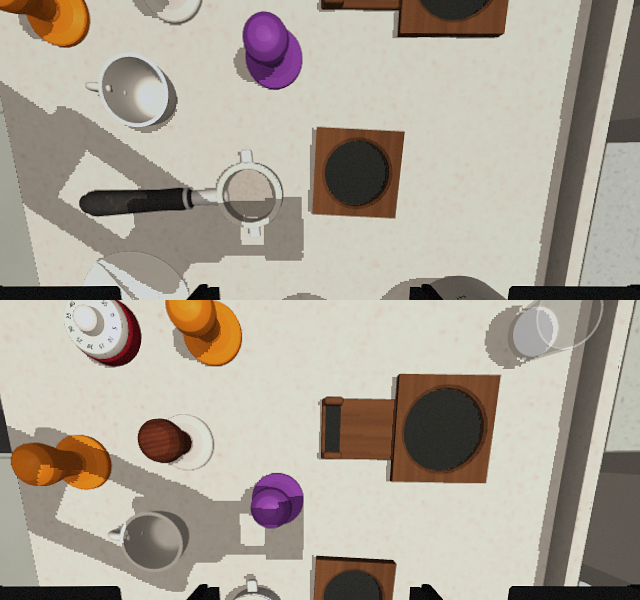

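```bash
cat >> h.py <<'E'
def comp(f,roi,fn,name=''):
    im,d=load(f);x0,y0,x1,y1=roi
    c=im[y0:y1,x0:x1];hsv=cv2.cvtColor(c,cv2.COLOR_BGR2HSV).astype(int)
    m=fn(hsv[...,0],hsv[...,1],hsv[...,2]).astype(np.uint8)
    m=cv2.morphologyEx(m,cv2.MORPH_OPEN,np.ones((2,2),np.uint8))
    n,l,st,ce=cv2.connectedComponentsWithStats(m);i=1+np.argmax(st[1:,4])
    cn=max(cv2.findContours((l==i).astype(np.uint8),0,1)[0],key=len)
    (rx,ry),(rw,rh),ra=cv2.minAreaRect(cn)
    s=st[i];print(name,f,'area',s[4],'cen',(ce[i]+[x0,y0]).round(1),'box',s[0]+x0,s[1]+y0,s[2],s[3],'rect',round(rx+x0,1),round(ry+y0,1),round(rw),round(rh),round(ra))
    return ce[i]+[x0,y0],d,cn.reshape(-1,2)+[x0,y0]
def allpairs(L):
    for i in range(len(L)):
        for j in range(i):
            x,e=tri(L[j][1],L[j][0],L[i][1],L[i][0]);print('   ',x.round(4),'miss mm',round(e*1e3,1))
E
python3 - <<'E'
from h import *
dark=lambda h,s,v:(v<75)&(s<100)
red=lambda h,s,v:((h<9)|(h>170))&(s>90)&(v<150)
allpairs([comp('scene0',(462,250,510,285),dark,'twell'),comp('side0',(388,316,435,352),dark),comp('wA',(315,130,400,215),dark)])
allpairs([comp('scene0',(398,192,448,228),dark,'stand'),comp('side0',(393,248,440,284),dark),comp('wB',(398,80,495,180),dark)])
allpairs([comp('scene0',(350,252,378,287),red,'tamper'),comp('side0',(286,260,312,292),red),comp('wB',(130,110,190,170),red)])
allpairs([comp('scene0',(425,310,470,386),dark,'pfh'),comp('side0',(260,355,332,390),dark),comp('wA',(70,180,192,220),dark)])
E
python3 - <<'E'
from h import *
a=cv2.imread('pics/scene0.png')[225:325,220:440]
cv2.imwrite('pics/crop.png',cv2.resize(a,None,fx=3.5,fy=3.5,interpolation=cv2.INTER_CUBIC))
E
```

```text
Traceback (most recent call last):
  File "h.py", line 29, in comp
    n,l,st,ce=cv2.connectedComponentsWithStats(m);i=1+np.argmax(st[1:,4])
                                                      ~~~~~~~~~^^^^^^^^^^
ValueError: attempt to get argmax of an empty sequence
```

View pics/crop.png

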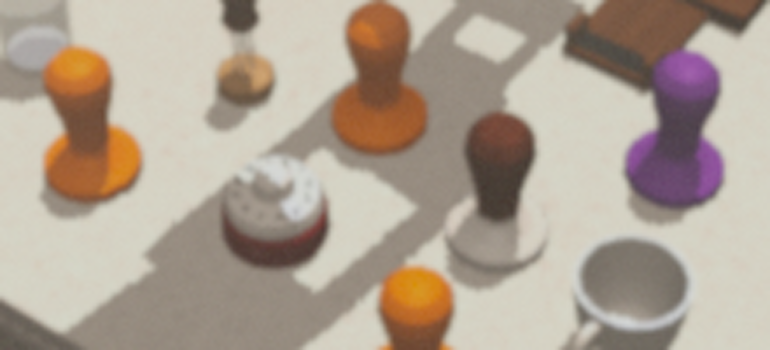

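The crop confirms the tamper: dark red bulb on a steel foot at scene (363,275). The orange ones at (243,258), (328,246) and (340,325) and the purple one at (415,262) are decoys. The scene camera is hazier, so I'll adjust its thresholds.

```bash
python3 - <<'E'
from h import *
for f,u,v in(('scene0',485,266),('scene0',462,266),('side0',411,334),('wA',357,173),('scene0',421,209),('side0',415,266),('wB',443,130),('scene0',450,350),('side0',295,374),('wA',120,202),('scene0',363,268),('side0',298,275),('wB',160,140)):
    print(f,u,v,cv2.cvtColor(load(f)[0][v-2:v+3,u-2:u+3],cv2.COLOR_BGR2HSV).reshape(-1,3).mean(0).round())
E
```

```text
scene0 485 266 [22. 32. 79.]
scene0 462 266 [ 11. 118. 128.]
side0 411 334 [26. 34. 75.]
wA 357 173 [45. 30. 41.]
scene0 421 209 [21. 32. 75.]
side0 415 266 [26. 34. 75.]
wB 443 130 [28. 28. 44.]
scene0 450 350 [22. 28. 86.]
side0 295 374 [27. 30. 82.]
wA 120 202 [16. 34. 57.]
scene0 363 268 [  8. 110.  97.]
side0 298 275 [13. 76. 84.]
wB 160 140 [  7. 180. 111.]
```

```bash
cat > m.py <<'E'
from h import *
dk=lambda h,s,v:(v<98)&(s<65)
dkw=lambda h,s,v:(v<70)&(s<100)
red=lambda h,s,v:(v<125)&(s>55)&((h<20)|(h>165))
redw=lambda h,s,v:(s>110)&((h<15)|(h>165))
E
python3 - <<'E'
from m import *
allpairs([comp('scene0',(462,250,510,285),dk,'twell'),comp('side0',(388,316,435,352),dk),comp('wA',(315,130,400,215),dkw)])
allpairs([comp('scene0',(398,192,448,228),dk,'stand'),comp('side0',(393,248,440,284),dk),comp('wB',(398,80,495,180),dkw)])
allpairs([comp('scene0',(350,252,378,287),red,'tamper'),comp('side0',(286,260,312,292),red),comp('wB',(130,110,190,170),redw)])
allpairs([comp('scene0',(425,310,470,386),dk,'pfh'),comp('side0',(260,355,332,390),dk),comp('wA',(70,180,192,220),lambda h,s,v:(v<90))])
allpairs([comp('scene0',(245,155,285,190),lambda h,s,v:(v<165)&(s<75)&(v>60),'nwell'),comp('side0',(314,170,348,196),lambda h,s,v:(v<98)&(s<75))])
allpairs([comp('scene0',(275,208,302,235),lambda h,s,v:v<120,'ntop'),comp('side0',(276,204,296,230),lambda h,s,v:v<120),comp('wrist0',(50,105,112,150),redw)])
allpairs([comp('scene0',(275,232,302,260),lambda h,s,v:(s>65)&(v>110),'nfoot'),comp('side0',(276,230,299,250),lambda h,s,v:(s>65)&(v>110)),comp('wrist0',(105,110,155,160),lambda h,s,v:(s>70)&(v>140))])
d=load('wB')[1]
_,_,c=comp('wB',(385,60,510,190),lambda h,s,v:(s>60)|(v<90),'standblock')
r,_,_=comp('wA',(305,120,410,225),lambda h,s,v:(s>60)|(v<90),'tblock')
E
```

```text
twell scene0 area 624 cen [484.9 267.6] box 468 256 34 24 rect 484.5 267.5 23 33 90
 side0 area 727 cen [411.6 335.8] box 395 323 34 27 rect 411.5 336.0 26 33 90
 wA area 3089 cen [356.6 173.3] box 326 142 62 64 rect 356.5 173.5 63 61 90
    [ 0.6172 -0.2826  0.011 ] miss mm 2.4
    [ 0.6176 -0.2821  0.0088] miss mm 2.0
    [ 0.6176 -0.2812  0.011 ] miss mm 1.2
stand scene0 area 636 cen [422.5 210.3] box 405 200 36 22 rect 422.5 210.5 21 35 90
 side0 area 676 cen [415.7 266.5] box 398 255 36 24 rect 415.5 266.5 23 35 90
 wB area 4917 cen [443.  130.3] box 405 90 77 82 rect 443.0 130.5 81 76 90
    [ 0.7079 -0.0942  0.0068] miss mm 2.8
    [ 0.7104 -0.0926  0.0023] miss mm 1.8
    [ 0.709  -0.0921  0.0064] miss mm 0.7
tamper scene0 area 398 cen [362.9 271.5] box 354 259 19 28 rect 363.0 272.5 27 18 90
 side0 area 257 cen [299.5 272.1] box 291 264 21 17 rect 301.0 272.0 16 20 90
 wB area 1699 cen [163.3 141.4] box 139 120 51 44 rect 163.3 141.8 49 43 45
    [ 0.4323 -0.1044  0.0651] miss mm 11.1
    [ 0.4296 -0.1061  0.0608] miss mm 1.9
    [ 0.4342 -0.1056  0.0729] miss mm 0.5
pfh sce
[... 748 characters left out ...]
] box 58 115 54 34 rect 84.5 131.5 33 53 90
    [0.4465 0.0832 0.0694] miss mm 4.7
    [0.4434 0.0825 0.0697] miss mm 3.6
    [0.4461 0.0832 0.0734] miss mm 3.3
nfoot scene0 area 158 cen [290.8 246.9] box 283 241 16 12 rect 290.5 246.5 11 15 90
 side0 area 147 cen [290.6 238.9] box 282 233 17 12 rect 290.0 238.5 11 16 90
 wrist0 area 842 cen [130.8 135. ] box 111 116 35 40 rect 129.7 134.9 40 31 75
    [ 4.542e-01  8.920e-02 -3.000e-04] miss mm 4.9
    [0.448  0.0841 0.0045] miss mm 0.8
    [0.4522 0.0832 0.0092] miss mm 4.5
standblock wB area 11360 cen [441.3 128.3] box 385 75 117 109 rect 442.3 129.0 116 108 1
tblock wA area 7483 cen [357.7 172.9] box 313 128 93 91 rect 358.7 173.3 88 87 3
```

```bash
python3 -m pendant '[[[0.02,-0.035,0,0,0,0,1],[0.02,-0.035,0,0,0,0,1],[0.02,-0.035,0,0,0,0,1],[0.017,-0.034,0,0,0,0,1],[0,0,0,0,0,0,1]]]' 20; python3 -m pendant '[[[0,0,0.05,0,0,0,1],[0,0,0.05,0,0,0,1],[0,0,0.05,0,0,0,1],[0,0,0.04,0,0,0,1],[0,0,0.02,0,0,0,1]]]';python3 -m pendant '[[[0,0,0.006,0,0,0,1],[0,0,0,0,0,0,1],[0,0,0,0,0,0,0.3],[0,0,0,0,0,0,0.3],[0,0,0,0,0,0,0.3]]]'
python3 -m pendant '[[[0,0,0,0,0,0,0.2],[0,0,0,0,0,0,0.2],[0,0,0,0,0,0,0.2],[0,0,0,0,0,0,0.2],[0,0,0,0,0,0,0.2]]]'
python3 - <<'E'
from h import *
d=load('wB')[1]
P=np.array([onz(d,u,v,.014)[:2] for u,v in((398,75),(500,76),(489,182),(391,182))]);print(P.round(4),P.mean(0))
for a,b in((0,1),(3,2),(3,0),(2,1)):
    e=P[b]-P[a];print(np.degrees(np.arctan2(e[1],e[0])),np.linalg.norm(e))
for u,v in((322,97),(322,159)):print(onz(d,u,v,.022 if v<110 else .015))
d=load('wA')[1]
print('pf bowl',onz(d,249,195,.034),'hand ends',onz(d,80,203,.018),onz(d,189,199,.02))
E
```

```text
time: 2.75
position: [0.4294, -0.1062, 0.2784]
tool_rot: [0.708, 0.707, -0.0, -0.001]
ft_force: [0.7, 0.5, -0.2]
grip_width: 0.087
grip_force: 0.0
time: 3.38
position: [0.4327, -0.1082, 0.0661]
tool_rot: [0.708, 0.707, -0.0, -0.001]
ft_force: [0.2, 0.2, -0.4]
grip_width: 0.087
grip_force: 0.0
time: 4.0
position: [0.4323, -0.1071, 0.0632]
tool_rot: [0.707, 0.707, 0.0, 0.001]
ft_force: [-0.6, 0.4, 0.4]
grip_width: 0.0653
grip_force: 0.0
time: 4.62
position: [0.4323, -0.107, 0.0626]
tool_rot: [0.707, 0.707, 0.0, 0.0]
ft_force: [0.6, 0.1, 0.4]
grip_width: 0.0371
grip_force: 19.9
[[ 0.6558 -0.0391]
 [ 0.7586 -0.0405]
 [ 0.7608 -0.146 ]
 [ 0.6547 -0.1459]] [ 0.70748542 -0.09287905]
-0.769269714966947 0.10282713826736362
-0.029956846534279106 0.10611664059696219
89.4345517147641 0.10679158868146037
91.21941594738682 0.10548521469037098
[ 0.57877152 -0.06081535  0.022     ]
[ 0.57934391 -0.12163244  0.015     ]
pf bowl [ 0.50243316 -0.30151229  0.034     ] hand ends [ 0.31577987 -0.31178788  0.018     ] [ 0.43476398 -0.3072957   0.02      ]
```

```bash
python3 -m pendant '[[[0,0,-0.03,0,0,0,0.2],[0,0,-0.05,0,0,0,0.2],[0,0,-0.06,0,0,0,0.2],[-0.02,0.02,0,0,0,0,0.2],[-0.025,0.025,0,0,0,0,0.2]]]' 30; python3 -m pendant '[[[-0.03,0.035,0,0,0,0,0.2],[-0.035,0.035,0,0,0,0,0.2],[-0.035,0.035,0,0,0,0,0.2],[-0.03,0.035,0,0,0,0,0.2],[0,0,0,0,0,0,0.2]]]'; python3 -m pendant '[[[0,0,0,0,0,0,0.2],[0,0,0.04,0,0,0,0.2],[0,0,0.04,0,0,0,0.2],[0,0,0.02,0,0,0,0.2],[0,0,0,0,0,0,0.2]]]'
python3 - <<'E'
from m import *
snap('scene','s1');snap('side','d1')
a=load('s1')[0][210:310,420:560];b=load('d1')[0][270:370,340:480]
cv2.imwrite('pics/c1.png',cv2.resize(np.hstack([a,b]),None,fx=2.8,fy=2.8))
E
```

```text
time: 5.25
position: [0.476, -0.1513, 0.2029]
tool_rot: [0.707, 0.707, -0.0, -0.001]
ft_force: [0.8, -0.6, -4.3]
grip_width: 0.0367
grip_force: 29.9
time: 5.88
position: [0.6183, -0.2847, 0.2003]
tool_rot: [0.708, 0.707, -0.0, 0.0]
ft_force: [0.4, 0.5, -4.4]
grip_width: 0.0363
grip_force: 30.0
time: 6.5
position: [0.6153, -0.2806, 0.1007]
tool_rot: [0.707, 0.707, -0.0, -0.003]
ft_force: [0.2, -0.1, -4.2]
grip_width: 0.0367
grip_force: 30.0
```

View pics/c1.png

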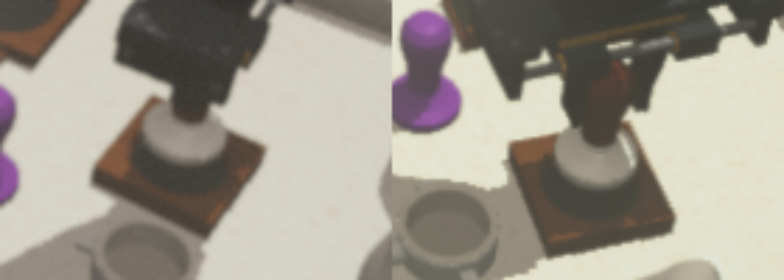

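Picture: tamper upright in the grip and hanging over its well, foot well inside the recess outline.

```bash
python3 -m pendant '[[[0,0,0.015,0,0,0,0.2],[0,0,0.012,0,0,0,0.2],[0,0,0.006,0,0,0,0.2],[0,0,0,0,0,0,0.2],[0,0,0,0,0,0,0.2]]]'; python3 -m pendant '[[[0,0,0,0,0,0,0.65],[0,0,0,0,0,0,0.65],[0,0,0,0,0,0,0.65],[0,0,0,0,0,0,0.65],[0,0,0,0,0,0,0.65]]]' ;python3 -m pendant '[[[0,0,-0.03,0,0,0,0.65],[0,0,-0.05,0,0,0,0.65],[0,0,-0.06,0,0,0,0.65],[0,0,-0.03,0,0,0,0.65],[0,0,0,0,0,0,0.65]]]'
python3 - <<'E'
from m import *
snap('scene','s2');snap('side','d2')
allpairs([comp('scene0',(350,252,378,287),red,'tamper'),comp('side0',(286,256,312,292),red)])
allpairs([comp('s2',(470,215,510,265),red,'t'),comp('d2',(395,280,430,335),red)])
a=load('s2')[0][210:310,420:560];b=load('d2')[0][270:370,340:480]
cv2.imwrite('pics/c2.png',cv2.resize(np.hstack([a,b]),None,fx=2.8,fy=2.8))
E
```

```text
time: 7.22
position: [0.6171, -0.2819, 0.0695]
tool_rot: [0.707, 0.707, 0.0, 0.0]
ft_force: [-0.8, -0.2, -4.6]
grip_width: 0.037
grip_force: 30.0
time: 7.85
position: [0.6171, -0.282, 0.0697]
tool_rot: [0.707, 0.707, 0.0, 0.0]
ft_force: [0.6, -0.3, -0.6]
grip_width: 0.0563
grip_force: 0.0
time: 8.48
position: [0.6185, -0.2829, 0.2432]
tool_rot: [0.707, 0.707, 0.001, 0.004]
ft_force: [-0.2, -0.0, -0.1]
grip_width: 0.0565
grip_force: 0.0
tamper scene0 area 398 cen [362.9 271.5] box 354 259 19 28 rect 363.0 272.5 27 18 90
 side0 area 257 cen [299.5 272.1] box 291 264 21 17 rect 301.0 272.0 16 20 90
    [ 0.4323 -0.1044  0.0651] miss mm 11.1
t s2 area 462 cen [489.  249.5] box 470 236 40 29 rect 491.0 249.1 40 26 9
 d2 area 204 cen [415.4 311.4] box 407 305 18 14 rect 415.5 311.5 13 17 90
    [ 0.6171 -0.2783  0.0698] miss mm 14.9
```

View pics/c2.png

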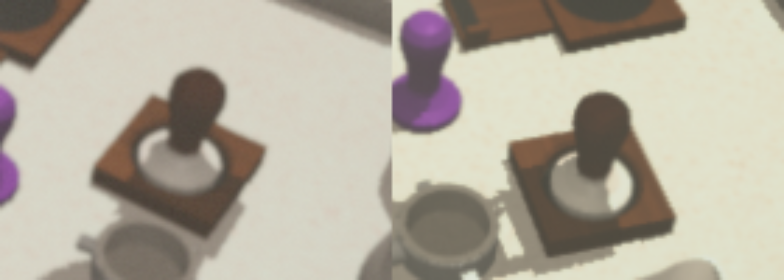

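Tamper seated in its well, upright, foot inside the recess rim. Portafilter next.

```bash
python3 -m pendant '[[[-0.005,-0.035,0,0,0,0,0.65],[-0.005,-0.04,0,0,0,0,0.65],[-0.005,-0.04,0,0,0,0,0.65],[-0.005,-0.04,0,0,0,0,0.65],[-0.005,-0.032,0,0,0,10,0.65]]]'; python3 -m pendant '[[[0,0,0,0,0,10,0.65],[0,0,0,0,0,10,0.65],[0,0,0,0,0,10,0.65],[0,0,0,0,0,10,0.65],[0,0,0,0,0,10,0.65]]]' ;python3 -m pendant '[[[0,0,0,0,0,10,0.65],[0,0,0,0,0,10,0.65],[0,0,0,0,0,5.5,0.65],[0,0,0,0,0,0,0.65],[0,0,0,0,0,0,0.65]]]'
python3 - <<'E'
from m import *
c,o=snap('wrist','wC');print(o['q'])
from scipy.spatial.transform import Rotation as R
M=R.from_quat(o['tool_rot']).as_matrix();print('toolx deg',np.degrees(np.arctan2(M[1,0],M[0,0])),o['position'])
E
```

```text
time: 9.2
position: [0.4273, -0.3057, 0.2371]
tool_rot: [0.768, 0.641, -0.0, -0.003]
ft_force: [-0.0, -0.2, 0.2]
grip_width: 0.0568
grip_force: 0.0
time: 9.82
position: [0.4289, -0.3058, 0.2371]
tool_rot: [0.967, 0.256, -0.001, -0.002]
ft_force: [-0.8, 0.3, -0.6]
grip_width: 0.0564
grip_force: 0.0
time: 10.45
position: [0.4295, -0.3064, 0.2383]
tool_rot: [0.999, 0.04, -0.001, -0.001]
ft_force: [0.5, -1.4, 0.0]
grip_width: 0.0563
grip_force: 0.0
[-8.31703244e-01  3.91719127e-01  1.66852412e+00 -2.55878560e-05
  1.08400086e+00  6.59152927e-01]
toolx deg 4.581019019436839 [ 0.42946727 -0.30643074  0.2383436 ]
```

View pics/wC.png

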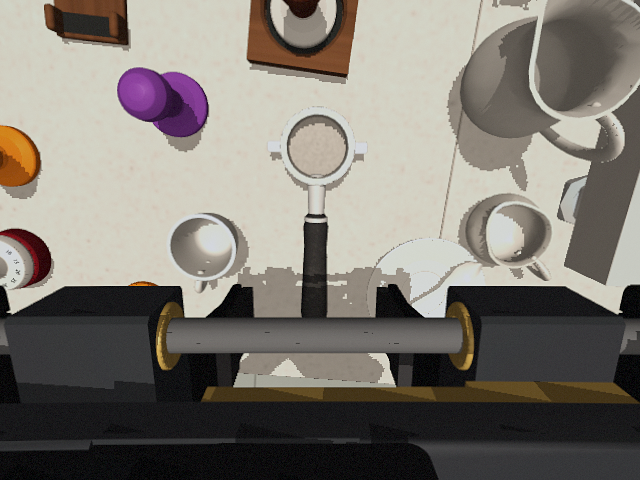

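Portafilter runs straight down the picture's centre line: bowl at (318,146), handle front end at (315,218), cup clear at (203,247).

```bash
python3 - <<'E'
from m import *
d=load('wC')[1]
allpairs([comp('wC',(270,100,370,185),lambda h,s,v:(v<200)&(v>110)&(s>25),'bowl'),comp('wA',(215,158,285,235),lambda h,s,v:(v<200)&(v>110)&(s>25))])
b=onz(d,317.5,146,.034);e=onz(d,316,216,.034);f=onz(d,314.5,290,.034);print(b,e,f,np.degrees(np.arctan2(*(b-f)[1::-1])))
E
```

```text
bowl wC area 2548 cen [318.1 147.8] box 290 118 57 61 rect 318.4 147.7 56 59 10
 wA area 2214 cen [257.2 199.7] box 228 170 57 65 rect 261.0 203.5 76 45 45
    [ 0.5041 -0.3066  0.0066] miss mm 8.3
[ 0.50301403 -0.30244847  0.034     ] [ 0.43877372 -0.30631088  0.034     ] [ 0.3635727 -0.3109173  0.034    ] 3.4755299710221537
```

```bash
python3 -m pendant '[[[0,0.001,0.05,0,0,0,0.65],[0,0,0.05,0,0,0,0.65],[0,0,0.05,0,0,0,0.65],[0,0,0.04,0,0,0,0.65],[0,0,0.02,0,0,0,0.65]]]' 40; python3 -m pendant '[[[0,0,0.01,0,0,0,0.65],[0,0,0,0,0,0,0.65],[0,0,0,0,0,0,0.1],[0,0,0,0,0,0,0.1],[0,0,0,0,0,0,0.1]]]' ;python3 -m pendant '[[[0,0,0,0,0,0,0.1],[0,0,0,0,0,0,0.1],[0,0,0,0,0,0,0.1],[0,0,0,0,0,0,0.1],[0,0,0,0,0,0,0.1]]]'
```

```text
time: 11.12
position: [0.4291, -0.307, 0.0271]
tool_rot: [0.999, 0.04, -0.001, -0.001]
ft_force: [-0.1, 0.5, -0.8]
grip_width: 0.0568
grip_force: 0.0
time: 11.75
position: [0.4304, -0.3083, 0.0203]
tool_rot: [0.999, 0.039, 0.0, 0.001]
ft_force: [-0.2, -0.1, -0.6]
grip_width: 0.0343
grip_force: 0.0
time: 12.38
position: [0.43, -0.3079, 0.0199]
tool_rot: [0.999, 0.039, -0.0, -0.0]
ft_force: [-1.4, 1.1, 4.9]
grip_width: 0.023
grip_force: 40.0
```

```bash
python3 -m pendant '[[[0,0,-0.03,0,0,0,0.1],[0,0,-0.05,0,0,0,0.1],[0,0,-0.05,0,0,2,0.1],[0,0,-0.03,0,0,2.5,0.1],[0.02,-0.02,0,0,0,0,0.1]]]'; python3 -m pendant '[[[0.036,-0.039,0,0,0,0,0.1],[0.04,-0.042,0,0,0,0,0.1],[0.04,-0.042,0,0,0,0,0.1],[0.04,-0.042,0,0,0,0,0.1],[0.03,-0.03,0,0,0,0,0.1]]]' ;python3 -m pendant '[[[0,0,0,0,0,0,0.1],[0,0,0,0,0,0,0.1],[0,0,0.04,0,0,0,0.1],[0,0,0.03,0,0,0,0.1],[0,0,0,0,0,0,0.1]]]'
python3 - <<'E'
from m import *
c,o=snap('wrist','wD');snap('side','d3');print(o['position'],o['tool_rot'],o['grip_width'])
a=cv2.imread('pics/wD.png')[0:330,140:500];b=cv2.resize(load('d3')[0][190:322,320:480],None,fx=2.5,fy=2.5)
cv2.imwrite('pics/c3.png',np.hstack([a,b]))
E
```

```text
time: 13.0
position: [0.4506, -0.29, 0.1815]
tool_rot: [1.0, -0.002, 0.002, 0.002]
ft_force: [0.7, -0.1, -4.8]
grip_width: 0.023
grip_force: 40.0
time: 13.62
position: [0.6365, -0.0905, 0.1777]
tool_rot: [1.0, 0.001, -0.001, -0.001]
ft_force: [-0.7, -2.1, -4.4]
grip_width: 0.023
grip_force: 40.0
time: 14.25
position: [0.6324, -0.0935, 0.1064]
tool_rot: [1.0, -0.001, -0.004, -0.001]
ft_force: [-0.2, -0.1, -4.7]
grip_width: 0.0227
grip_force: 40.0
[ 0.63239268 -0.09347444  0.10642631] [ 0.99998993 -0.00102507 -0.00419522 -0.00122042] 0.022668017517134192
```

View pics/c3.png

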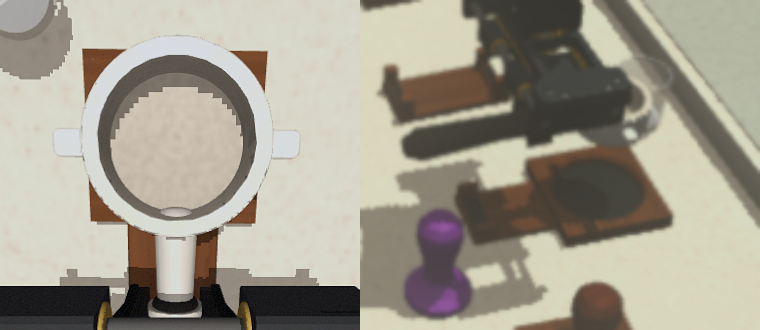

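Bowl (rim centre about (317,134) in the wrist picture) is held level above the stand, neck along the tongue. I'll check numerically.

```bash
python3 - <<'E'
from m import *
d=load('wD')[1];o=get_obs();print(o['position'])
im=load('wD')[0][25:245,190:450];g=cv2.cvtColor(im,cv2.COLOR_BGR2HSV)
# rim circle: left 81+140,right 273+140, top 36, bottom 236
for z in(.118,.122): print(onz(d,317,136,z),np.linalg.norm(onz(d,221,136,z)-onz(d,413,136,z)))
E
```

```text
[ 0.63581601 -0.09406024  0.10984819]
[ 0.70761774 -0.09412419  0.118     ] 0.0679613323970401
[ 0.70751328 -0.09410839  0.122     ] 0.06601382565635647
```

```bash
python3 -m pendant '[[[0,-0.001,0.03,0,0,0,0.1],[0,0,0.025,0,0,0,0.1],[0,0,0.015,0,0,0,0.1],[0,0,0.01,0,0,0,0.1],[0,0,0.003,0,0,0,0.1]]]'; python3 -m pendant '[[[0,0,0,0,0,0,0.1],[0,0,0,0,0,0,0.1],[0,0,0,0,0,0,0.45],[0,0,0,0,0,0,0.45],[0,0,0,0,0,0,0.45]]]'
```

```text
time: 14.98
position: [0.6365, -0.0922, 0.0268]
tool_rot: [1.0, -0.0, 0.0, 0.0]
ft_force: [-0.8, 0.3, -3.7]
grip_width: 0.0228
grip_force: 40.0
time: 15.6
position: [0.6367, -0.0922, 0.0273]
tool_rot: [1.0, 0.0, 0.001, 0.0]
ft_force: [0.3, -0.3, -0.1]
grip_width: 0.0378
grip_force: 0.0
```

```bash
python3 -m pendant '[[[0,0,-0.03,0,0,0,0.5],[0,0,-0.05,0,0,0,0.5],[0,0,-0.05,0,0,0,0.5],[0,0,-0.05,0,0,0,0.5],[0,0,-0.03,0,0,0,0.5]]]'
python3 - <<'E'
from m import *
c,o=snap('wrist','wE');snap('side','d4');print(o['position'],o['tool_rot'])
a=cv2.imread('pics/wE.png')[0:330,140:500];b=cv2.resize(load('d4')[0][210:342,330:490],None,fx=2.5,fy=2.5)
cv2.imwrite('pics/c4.png',np.hstack([a,b]))
E
```

```text
time: 16.23
position: [0.6371, -0.0923, 0.2402]
tool_rot: [1.0, 0.0, 0.002, 0.001]
ft_force: [1.0, -1.0, 0.0]
grip_width: 0.0432
grip_force: 0.0
[ 0.63713694 -0.09225649  0.24021807] [9.99996746e-01 4.35560359e-05 2.42904596e-03 7.78907626e-04]
```

View pics/c4.png

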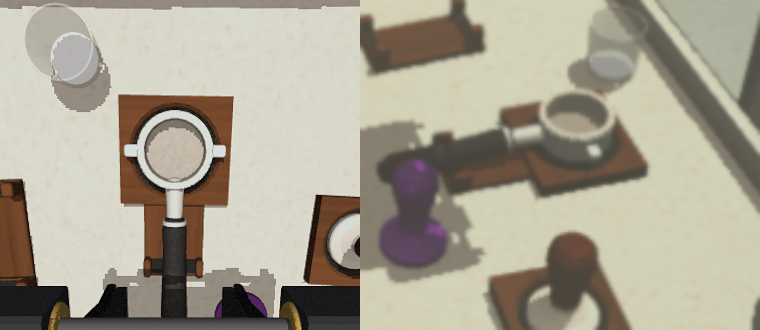

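Portafilter seated: bowl centred in the recess, handle between the lips. Next the needle tool, with views of the brush, rest and needle well on the way.

```bash
python3 -m pendant '[[[-0.03,-0.03,0,0,0,0,0.6],[-0.04,-0.04,0,0,0,0,0.6],[-0.04,-0.04,0,0,0,0,0.6],[-0.04,-0.04,0,0,0,0,0.6],[-0.04,-0.026,0,0,0,0,0.6]]]'; python3 -m pendant '[[[0,0,0,0,0,0,0.6],[0,0,0,0,0,0,0.6],[0,0,0,0,0,0,0.6],[0,0,0,0,0,0,0.6],[0,0,0,0,0,0,0.6]]]'
python3 - <<'E'
from m import *
c,o=snap('wrist','wF');print(o['position'],o['tool_rot'])
E
```

```text
time: 16.95
position: [0.4436, 0.0855, 0.2354]
tool_rot: [1.0, 0.0, -0.001, -0.0]
ft_force: [0.4, 0.1, 0.3]
grip_width: 0.0523
grip_force: 0.0
time: 17.58
position: [0.4465, 0.0836, 0.2364]
tool_rot: [1.0, -0.0, -0.0, 0.0]
ft_force: [-1.2, 0.7, -0.2]
grip_width: 0.052
grip_force: 0.0
[0.4465261  0.08359477 0.23638185] [ 9.99999911e-01 -4.18568700e-04 -4.93354088e-05  1.91613804e-05]
```

View pics/wF.png

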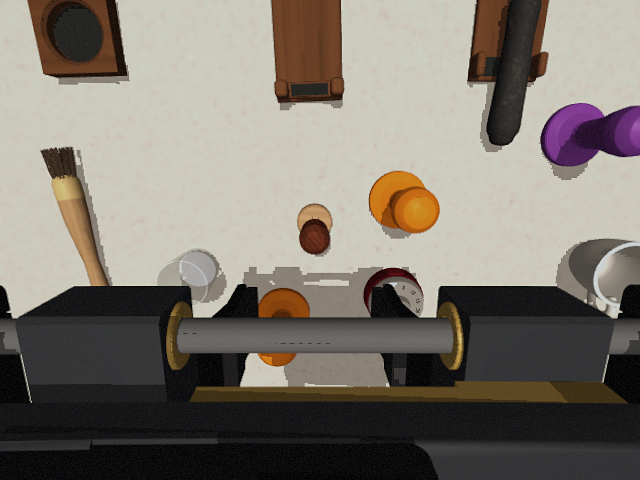

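```bash
python3 - <<'E'
from m import *
d=load('wF')[1]
allpairs([comp('wF',(290,212,340,260),redw,'ntop'),comp('scene0',(275,208,302,235),lambda h,s,v:v<120,'ntop'),comp('side0',(276,204,296,230),lambda h,s,v:v<120)])
w=comp('wF',(40,0,110,65),dkw,'nwell');print(onz(d,*w[0],.006))
allpairs([w,comp('side0',(314,170,348,196),lambda h,s,v:(v<98)&(s<75)),comp('scene0',(252,163,276,182),lambda h,s,v:(v<125)&(s<65))])
wood=lambda h,s,v:(s>70)&(v>80)
_,_,c=comp('wF',(40,170,115,288),wood,'brush')
for v in(200,240,280):
    r=c[abs(c[:,1]-v)<2,0];m=(r.min()+r.max())/2;print(v,m,onz(d,m,v,.014),r.max()-r.min())
print('tip',onz(d,58,150,.012))
for x in (283,337,288,331):print('rest',onz(d,x,88,.03))
E
```

```text
ntop wF area 841 cen [315.2 237.2] box 301 220 30 35 rect 315.5 237.0 34 29 90
ntop scene0 area 134 cen [288.7 226.3] box 284 219 10 16 rect 288.5 226.5 15 9 90
 side0 area 134 cen [286.5 218.5] box 282 211 10 16 rect 286.5 218.5 15 9 90
    [0.4443 0.0825 0.0684] miss mm 2.1
    [0.4461 0.083  0.0728] miss mm 2.8
    [0.4465 0.0832 0.0694] miss mm 4.7
nwell wF area 2128 cen [78.8 34.3] box 55 7 48 56 rect 78.5 34.5 55 47 90
[0.61667348 0.29617187 0.006     ]
 side0 area 121 cen [330.9 181.9] box 323 178 17 9 rect 331.0 182.0 8 16 90
 scene0 area 2 cen [257.5 181. ] box 257 181 2 1 rect 257.5 181.0 1 0 180
    [0.6162 0.292  0.0132] miss mm 2.8
    [ 0.6288  0.3288 -0.0456] miss mm 7.7
    [ 0.6235  0.3275 -0.024 ] miss mm 25.1
brush wF area 2328 cen [ 78.7 225.1] box 53 176 55 111 rect 81.4 231.7 119 26 72
200 70.0 [0.46878685 0.32488406 0.014     ] 26
240 83.0 [0.42830551 0.31871491 0.014     ] 20
280 97.5 [0.38541748 0.31051951 0.014     ] 15
tip [0.51624802 0.32929716 0.012     ]
rest [0.56947399 0.11164656 0.03      ]
rest [0.56944527 0.06410956 0.03      ]
rest [0.56947589 0.10724567 0.03      ]
rest [0.56945381 0.06939089 0.03      ]
```

```bash
python3 -m pendant '[[[0,0,0.04,0,0,0,0.6],[0,0,0.05,0,0,0,0.6],[0,0,0.05,0,0,0,0.6],[0,0,0.02,0,0,0,0.6],[0,0,0.01,0,0,0,0.6]]]' 15; python3 -m pendant '[[[0,0,0,0,0,0,0.6],[0,0,0,0,0,0,0.2],[0,0,0,0,0,0,0.2],[0,0,0,0,0,0,0.2],[0,0,0,0,0,0,0.2]]]';python3 -m pendant '[[[0,0,0,0,0,0,0.2],[0,0,0,0,0,0,0.2],[0,0,0,0,0,0,0.2],[0,0,0,0,0,0,0.2],[0,0,0,0,0,0,0.2]]]'
```

```text
time: 18.25
position: [0.4458, 0.0839, 0.0653]
tool_rot: [1.0, -0.0, -0.001, -0.0]
ft_force: [-0.6, 0.4, -0.0]
grip_width: 0.0525
grip_force: 0.0
time: 18.88
position: [0.4465, 0.0839, 0.0671]
tool_rot: [1.0, 0.0, 0.001, 0.0]
ft_force: [-0.2, -0.9, 4.0]
grip_width: 0.028
grip_force: 15.1
time: 19.5
position: [0.4465, 0.0839, 0.0671]
tool_rot: [1.0, 0.0, 0.001, 0.0]
ft_force: [-0.2, -0.9, 5.6]
grip_width: 0.0278
grip_force: 15.2
```

```bash
python3 -m pendant '[[[0,0,-0.03,0,0,0,0.2],[0,0,-0.05,0,0,0,0.2],[0,0,-0.05,0,0,0,0.2],[0.02,-0.03,0,0,0,0,0.2],[0.03,-0.04,0,0,0,0,0.2]]]'; python3 -m pendant '[[[0.03,-0.04,0,0,0,0,0.2],[0.03,-0.04,0,0,0,0,0.2],[0.03,-0.035,0,0,0,0,0.2],[0.03,-0.025,0,0,0,0,0.2],[0,0,0,0,0,0,0.2]]]';python3 -m pendant '[[[0,0,0,0,0,0,0.2],[0,0,0.04,0,0,0,0.2],[0,0,0.03,0,0,0,0.2],[0,0,0.01,0,0,0,0.2],[0,0,0,0,0,0,0.2]]]'
python3 - <<'E'
from m import *
c,o=snap('wrist','wG');snap('side','d5');snap('scene','s5');print(o['position'],o['tool_rot'])
a=cv2.imread('pics/wG.png')[100:340,200:440];b=cv2.resize(load('d5')[0][110:210,280:380],(240,240));e=cv2.resize(load('s5')[0][110:210,215:315],(240,240))
cv2.imwrite('pics/c5.png',np.hstack([a,b,e]))
E
```

```text
time: 20.12
position: [0.496, 0.1542, 0.1975]
tool_rot: [1.0, -0.001, 0.0, 0.0]
ft_force: [1.1, 0.1, -1.5]
grip_width: 0.0277
grip_force: 15.0
time: 20.75
position: [0.6174, 0.2958, 0.1955]
tool_rot: [1.0, 0.001, 0.0, -0.0]
ft_force: [0.0, -0.5, -0.7]
grip_width: 0.028
grip_force: 15.0
time: 21.38
position: [0.6155, 0.2934, 0.1164]
tool_rot: [1.0, -0.0, -0.001, 0.0]
ft_force: [-0.3, -0.4, -1.0]
grip_width: 0.0282
grip_force: 15.0
[0.61547669 0.29341256 0.11636415] [ 9.99999691e-01 -2.98798701e-04 -6.97487037e-04  2.06871137e-04]
```

View pics/c5.png

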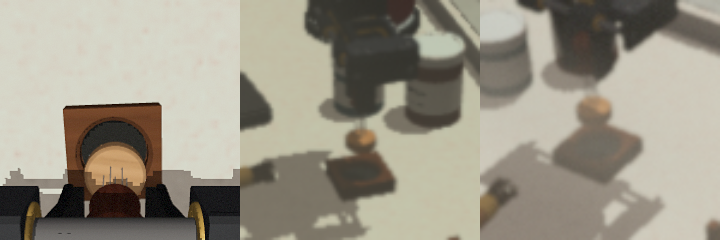

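```bash
python3 - <<'E'
from m import *
d=load('wG')[1]
A=onz(d,265,208,.018);B=onz(d,360,205,.018);print('far corners',A,B,(A+B)/2)
w=comp('wG',(270,210,355,290),dkw,'rec')
c=w[2];t=c[c[:,1].argmin()];print('recess far',onz(d,t[0],t[1],.012),'left/right',onz(d,c[:,0].min(),250,.012),onz(d,c[:,0].max(),250,.012))
f=comp('wG',(275,235,355,290),lambda h,s,v:(s>70)&(v>130),'foot');c=f[2]
t=c[c[:,1].argmin()];z=.0485;print('foot far',onz(d,t[0],t[1],z+.01),'lr',onz(d,c[:,0].min(),268,z+.01),onz(d,c[:,0].max(),268,z+.01))
E
```

```text
far corners [0.64839364 0.32678558 0.018     ] [0.65037216 0.26346477 0.018     ] [0.6493829  0.29512518 0.018     ]
rec wG area 1397 cen [313.9 238.3] box 283 222 65 42 rect 314.2 241.3 39 64 86
recess far [0.63778148 0.29824685 0.012     ] left/right [0.61779016 0.31593984 0.012     ] [0.61777    0.27089201 0.012     ]
foot wG area 1755 cen [316.9 266.4] box 286 247 61 40 rect 316.2 266.2 60 39 2
foot far [0.63195749 0.2969433  0.0585    ] lr [0.61930948 0.31041498 0.0585    ] [0.61929432 0.27540692 0.0585    ]
```

```bash
python3 -m pendant '[[[0.001,-0.001,0.015,0,0,0,0.2],[0,0,0.015,0,0,0,0.2],[0,0,0.01,0,0,0,0.2],[0,0,0.003,0,0,0,0.2],[0,0,0,0,0,0,0.2]]]'; python3 -m pendant '[[[0,0,0,0,0,0,0.2],[0,0,0,0,0,0,0.2],[0,0,0,0,0,0,0.5],[0,0,0,0,0,0,0.5],[0,0,0,0,0,0,0.5]]]';python3 -m pendant '[[[0,0,0,0,0,0,0.5],[0,0,-0.02,0,0,0,0.5],[0,0,-0.04,0,0,0,0.5],[0,0,-0.05,0,0,0,0.5],[0,0,-0.05,0,0,0,0.5]]]'
python3 - <<'E'
from m import *
c,o=snap('wrist','wH');snap('side','d6');snap('scene','s6');print(o['position'],o['tool_rot'])
a=cv2.imread('pics/wH.png')[150:390,200:440];b=cv2.resize(load('d6')[0][110:210,280:380],(240,240));e=cv2.resize(load('s6')[0][110:210,215:315],(240,240))
cv2.imwrite('pics/c6.png',np.hstack([a,b,e]))
E
```

```text
time: 22.15
position: [0.6171, 0.295, 0.0733]
tool_rot: [1.0, -0.0, -0.0, 0.0]
ft_force: [0.2, -0.1, -0.1]
grip_width: 0.0283
grip_force: 15.0
time: 22.78
position: [0.6171, 0.2951, 0.0737]
tool_rot: [1.0, -0.0, 0.0, -0.0]
ft_force: [0.4, -0.3, -0.5]
grip_width: 0.0424
grip_force: 0.0
time: 23.4
position: [0.6171, 0.2951, 0.2366]
tool_rot: [1.0, 0.0, 0.001, -0.0]
ft_force: [1.1, 1.2, 0.4]
grip_width: 0.0434
grip_force: 0.0
[0.61713176 0.29506935 0.2366396 ] [ 9.99999693e-01  9.33732831e-06  7.54761191e-04 -2.11847657e-04]
```

View pics/c6.png

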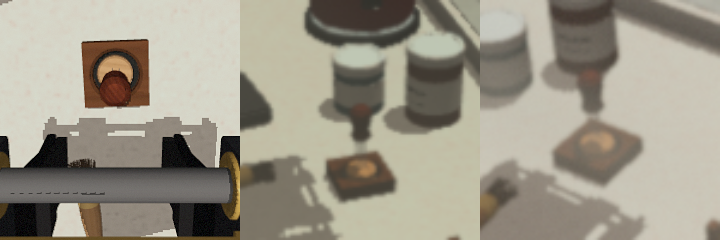

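Needle tool upright in its recess (foot ring visible inside the rim). Now the brush.

```bash
python3 -m pendant '[[[-0.03,-0.004,0,0,0,0,0.6],[-0.043,-0.006,0,0,0,0,0.6],[-0.045,-0.006,0,0,0,0,0.6],[-0.045,-0.006,0,0,0,0,0.6],[-0.03,-0.001,0,0,0,-9.8,0.6]]]'; python3 -m pendant '[[[0,0,0,0,0,0,0.6],[0,0,0,0,0,0,0.6],[0,0,0,0,0,0,0.6],[0,0,0,0,0,0,0.6],[0,0,0,0,0,0,0.6]]]'
python3 - <<'E'
from m import *
c,o=snap('wrist','wI');print(o['position'],o['tool_rot'])
d=load('wI')[1]
wood=lambda h,s,v:(s>70)&(v>80)
_,_,c=comp('wI',(270,100,370,283),wood,'brush')
for v in range(160,283,20):
    r=c[abs(c[:,1]-v)<2,0]
    if len(r):m=(r.min()+r.max())/2;print(v,m,onz(d,m,v,.014).round(4),r.max()-r.min())
a=onz(d,*c[c[:,1].argmin()],.014);print('wood far end',a)
print('bristles');_,_,b=comp('wI',(270,60,370,220),lambda h,s,v:v<110);print(onz(d,*b[b[:,1].argmin()],.01))
d0,e0=load('scene0')[1],load('side0')[1]
allpairs([comp('scene0',(180,180,235,232),lambda h,s,v:(s>75)&(v>90),'br'),comp('side0',(235,173,300,200),lambda h,s,v:(s>75)&(v>90))])
E
```

```text
time: 24.18
position: [0.4209, 0.3178, 0.2331]
tool_rot: [0.996, 0.088, -0.001, 0.0]
ft_force: [0.5, -0.3, -0.5]
grip_width: 0.0524
grip_force: 0.0
time: 24.8
position: [0.4245, 0.3179, 0.2334]
tool_rot: [0.996, 0.085, -0.0, 0.0]
ft_force: [0.4, -0.1, -0.4]
grip_width: 0.052
grip_force: 0.0
[0.42454272 0.31791075 0.23335256] [ 9.96379440e-01  8.50176768e-02 -6.83106209e-05  2.65653538e-05]
brush wI area 2372 cen [316.  209.6] box 305 153 25 130 rect 317.0 217.5 129 24 90
160 317.5 [0.4853 0.3258 0.014 ] 23
180 317.0 [0.4667 0.3231 0.014 ] 22
200 316.5 [0.4475 0.3202 0.014 ] 21
220 315.5 [0.4277 0.3178 0.014 ] 17
240 315.0 [0.4074 0.3148 0.014 ] 12
260 314.5 [0.3865 0.3117 0.014 ] 13
280 314.0 [0.365  0.3085 0.014 ] 10
wood far end [0.49050146 0.33397307 0.014     ]
bristles
 wI area 758 cen [317.8 138.9] box 304 125 30 31 rect 318.5 140.0 30 29 90
[0.5148616  0.34292836 0.01      ]
br scene0 area 363 cen [205.9 209. ] box 186 191 38 40 rect 203.5 210.5 8 52 45
 side0 area 255 cen [265.7 187.9] box 241 180 46 17 rect 263.3 188.3 7 47 76
    [0.4345 0.3184 0.0093] miss mm 2.7
```

```bash
python3 -m pendant '[[[0,0,0.05,0,0,1.5,0.55],[0,0,0.05,0,0,0,0.55],[0,0,0.05,0,0,0,0.55],[0,0,0.04,0,0,0,0.55],[0,0,0.02,0,0,0,0.55]]]' 15; python3 -m pendant '[[[0,0,0.008,0,0,0,0.55],[0,0,0,0,0,0,0.55],[0,0,0,0,0,0,0.05],[0,0,0,0,0,0,0.05],[0,0,0,0,0,0,0.05]]]' ;python3 -m pendant '[[[0,0,0,0,0,0,0.05],[0,0,0,0,0,0,0.05],[0,0,0,0,0,0,0.05],[0,0,0,0,0,0,0.05],[0,0,0,0,0,0,0.05]]]'
```

```text
time: 25.48
position: [0.4232, 0.3175, 0.0212]
tool_rot: [0.997, 0.072, -0.002, 0.001]
ft_force: [0.0, -1.0, 0.0]
grip_width: 0.0483
grip_force: 0.0
time: 26.1
position: [0.4244, 0.3182, 0.0162]
tool_rot: [0.997, 0.072, 0.001, -0.0]
ft_force: [0.5, -0.2, -0.1]
grip_width: 0.0253
grip_force: 0.0
time: 26.72
position: [0.4243, 0.3181, 0.016]
tool_rot: [0.997, 0.072, 0.0, -0.0]
ft_force: [-0.9, 0.2, 5.8]
grip_width: 0.0191
grip_force: 15.0
```

```bash
python3 - <<'E'
from m import *
a=comp('wrist0',(246,105,272,155),dkw,'padL');b=comp('wrist0',(352,100,378,150),dkw,'padR')
for q in(a,b):
    d=q[1];r=q[2];print(onz(d,*q[0],.014))
A,B=onz(a[1],*a[0],.014),onz(b[1],*b[0],.014)
print(np.linalg.norm(A-B),np.degrees(np.arctan2(*(B-A)[1::-1])))
u=(B-A)/np.linalg.norm(B-A);print('origin',A+u*.063, B-u*.037)
f=comp('wF',(280,70,340,105),dkw,'near');print(onz(f[1],*f[0],.014))
x,e=tri(a[1],a[0],f[1],f[0]);print('tri near',x,e)
E
```

```text
padL wrist0 area 360 cen [258.3 130.9] box 253 112 12 38 rect 258.3 130.7 37 10 86
padR wrist0 area 377 cen [365.5 126.4] box 361 108 10 38 rect 365.5 126.5 37 9 90
[0.57169564 0.08822636 0.014     ]
[0.6719691  0.09228187 0.014     ]
0.10035543703987986 2.316036418540034
origin [0.63464418 0.09077228 0.014     ] [0.63499933 0.09078665 0.014     ]
near wF area 412 cen [310.1  89.9] box 292 84 37 13 rect 310.1 89.9 11 36 88
[0.57022289 0.08797255 0.014     ]
tri near [0.57095554 0.08824542 0.00907349] 0.0004438214060457567
```

```bash
python3 -m pendant '[[[0,0,-0.03,0,0,0,0.05],[0,0,-0.05,0,0,3,0.05],[0,0,-0.05,0,0,3,0.05],[0.015,0.02,0,0,0,0,0.05],[0.03,0.035,0,0,0,0,0.05]]]'; python3 -m pendant '[[[0.03,0.038,0,0,0,0,0.05],[0.03,0.038,0,0,0,0,0.05],[0.03,0.038,0,0,0,0,0.05],[0.03,0.037,0,0,0,0,0.05],[0.026,0.03,0,0,0,0,0.05]]]' ;python3 -m pendant '[[[0,0,0,0,0,0,0.05],[0,0,0.03,0,0,0,0.05],[0,0,0.02,0,0,0,0.05],[0,0,0,0,0,0,0.05],[0,0,0,0,0,0,0.05]]]'
python3 - <<'E'
from m import *
c,o=snap('wrist','wJ');print(o['position'],o['tool_rot'],o['grip_width'])
d=load('wJ')[1]
_,_,c=comp('wJ',(270,60,370,283),lambda h,s,v:(s>70)&(v>130)&(h>10),'brush')
z=o['position'][2]-.016+.014;print(z)
for v in range(60,283,20):
    r=c[abs(c[:,1]-v)<2,0]
    if len(r):m=(r.min()+r.max())/2;print(v,m,onz(d,m,v,z).round(4),r.max()-r.min())
print('wood far end',onz(d,*c[c[:,1].argmin()],z))
E
```

```text
time: 27.35
position: [0.4706, 0.2653, 0.1462]
tool_rot: [1.0, 0.022, 0.0, -0.0]
ft_force: [0.5, 0.0, -0.6]
grip_width: 0.0188
grip_force: 15.0
time: 27.98
position: [0.6251, 0.0882, 0.1449]
tool_rot: [1.0, 0.02, -0.0, 0.0]
ft_force: [0.9, 0.9, -0.7]
grip_width: 0.0193
grip_force: 15.0
time: 28.6
position: [0.6243, 0.0905, 0.096]
tool_rot: [1.0, 0.02, 0.0, -0.0]
ft_force: [-0.4, -0.5, 0.5]
grip_width: 0.0189
grip_force: 15.0
[0.62427566 0.09050051 0.09600686] [ 9.99791486e-01  2.04196317e-02  1.45994957e-04 -5.11105804e-05] 0.01892669841899066
brush wJ area 6559 cen [315.4 217.5] box 286 153 60 130 rect 315.5 217.5 129 59 90
0.0940068627780958
160 315.5 [0.6908 0.0932 0.094 ] 49
180 315.5 [0.683  0.0929 0.094 ] 57
200 315.5 [0.6749 0.0926 0.094 ] 57
220 315.5 [0.6667 0.0922 0.094 ] 51
240 315.5 [0.6582 0.0919 0.094 ] 49
260 315.5 [0.6494 0.0915 0.094 ] 49
280 315.5 [0.6405 0.0911 0.094 ] 43
wood far end [0.69336318 0.09550157 0.09400686]
```

```bash
python3 -m pendant '[[[0,0,0.025,0,0,0,0.05],[0,0,0.02,0,0,0,0.05],[0,0,0.013,0,0,0,0.05],[0,0,0.006,0,0,0,0.05],[0,0,0,0,0,0,0.05]]]'; python3 -m pendant '[[[0,0,0.001,0,0,0,0.05],[0,0,0,0,0,0,0.05],[0,0,0,0,0,0,0.5],[0,0,0,0,0,0,0.5],[0,0,0,0,0,0,0.5]]]' ;python3 -m pendant '[[[0,0,0,0,0,0,0.5],[0,0,-0.02,0,0,0,0.5],[0,0,-0.04,0,0,0,0.5],[0,0,-0.06,0,0,0,0.5],[0,0,-0.06,0,0,0,0.5]]]'; python3 -m pendant '[[[0,0,-0.06,0,0,0,0.5],[-0.03,0,0,0,0,0,0.5],[-0.05,0,0,0,0,0,0.5],[-0.05,0,0,0,0,0,0.5],[0,0,0,0,0,0,0.5]]]'
python3 - <<'E'
from m import *
c,o=snap('wrist','wK');snap('side','d7');snap('scene','s7');print(o['position'],o['tool_rot'])
a=cv2.imread('pics/wK.png')[0:300,100:500];b=cv2.resize(load('d7')[0][180:300,310:470],(400,300));e=cv2.resize(load('s7')[0][150:290,270:510],(800//2*2,300*800//800)) if 0 else cv2.resize(load('s7')[0][150:270,290:450],(400,300))
f=cv2.resize(load('d7')[0][140:380,230:470],(400,300))
cv2.imwrite('pics/c7.png',np.vstack([np.hstack([a,b]),np.hstack([e,f])]))
E
```

```text
time: 29.28
position: [0.6243, 0.0899, 0.0312]
tool_rot: [1.0, 0.02, -0.0, -0.0]
ft_force: [0.1, 0.1, 0.5]
grip_width: 0.0191
grip_force: 15.0
time: 29.9
position: [0.6245, 0.0899, 0.0307]
tool_rot: [1.0, 0.02, 0.0, 0.0]
ft_force: [-0.0, -0.0, 0.6]
grip_width: 0.0397
grip_force: 0.0
time: 30.52
position: [0.6242, 0.0899, 0.2135]
tool_rot: [1.0, 0.02, 0.0, 0.0]
ft_force: [0.8, 1.1, -0.6]
grip_width: 0.0436
grip_force: 0.0
time: 31.15
position: [0.4894, 0.0851, 0.2713]
tool_rot: [1.0, 0.02, -0.002, -0.0]
ft_force: [0.7, -0.5, 0.7]
grip_width: 0.0433
grip_force: 0.0
[0.48936946 0.08514795 0.27134295] [ 9.99792732e-01  2.02742853e-02 -1.85057973e-03 -1.49694305e-04]
```

View pics/c7.png

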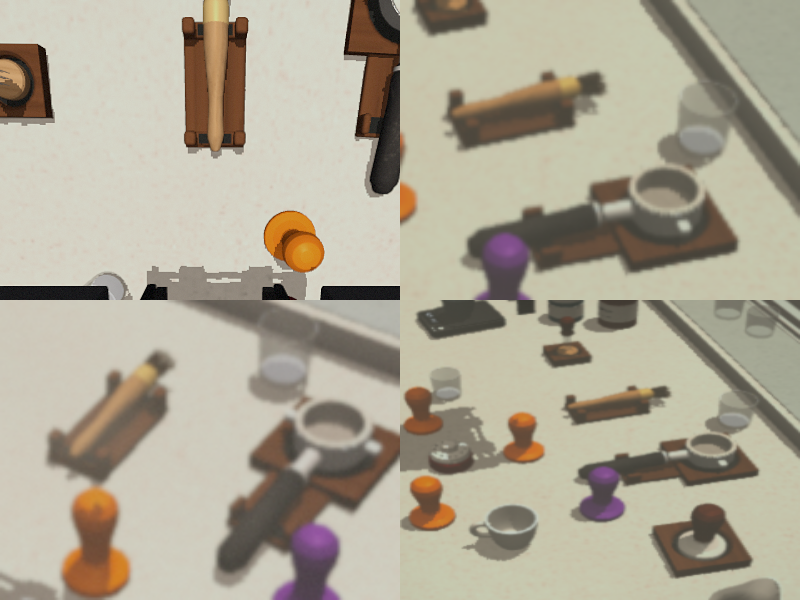

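The brush lies in both notches, with its handle end just past the near saddle. The tamper, needle tool and portafilter are seated, and the glass and cup have not been touched.

```bash
python3 -m pendant '[[[0,0,0,0,0,0,0.5],[0,0,0,0,0,0,0.5],[0,0,0,0,0,0,0.5],[0,0,0,0,0,0,0.5],[0,0,0,0,0,0,0.5]]]'; python3 -c "
from rig import hand_in
print(hand_in())"
```

```text
time: 31.92
position: [0.4945, 0.0847, 0.2704]
tool_rot: [1.0, 0.02, -0.0, -0.0]
ft_force: [0.0, -0.3, 0.3]
grip_width: 0.0438
grip_force: 0.0
the job is handed in; nothing more can be done
None
```

I handed the job in at about 32 s: the tamper, needle tool, portafilter and brush are all seated in their holders in the last pictures, and I didn't touch the glass or the cup; the hand-in returned no verdict.

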